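# Shut and lock the small centrifuge's lid

### The job

Push the small centrifuge's lid, which stands ajar, fully shut with a fingertip; then set a fingertip in the slot of the round lock on it and turn the lock a quarter turn clockwise, as far as it goes, so that the lid is locked. Do not open the lid further, do not force anything, and leave the bottles and the tube rack where they stand.

Things in the scene. Friction and masses are not known exactly. Their poses are not given: they have to be found in the camera images.
- centrifuge: Small bench centrifuge, white box-shaped shell 280 x 280 mm and 130 mm high, fixed to the bench. Origin: centre of its underside, on the bench top. Its +x axis points from its front (control panel, robot's side) to its back, +y to its left seen from the robot, z up.
- lid (a joint): Teal lid's angle, rad: 0 = shut flat on the shell, grows as its front edge rises; starts 0.2 to 0.4. Plate 264 (front to back) x 272 x 12 mm; hinge line along the shell's y axis at x = +132, z = 130 mm in the centrifuge's frame (lid's underside). Shut, its top is 142 mm above the bench. The stiff hinge holds any angle; 3 to 8 N down on the lock shuts it and it stays shut.
- lock (a joint): Turn of the round lock, rad: 0 = open, 1.571 = locked (hard stop), growing clockwise from above; starts 0 to 0.25. Stiff, about 0.12 N m (4 N on a finger 32 mm off the axis); stays where left. Under the lid it carries a steel tongue that swings beneath a keeper inside the shell's front wall; turned before the lid is shut, it lands on the keeper and the lid cannot close.
- slot (a point): On the lock's turning axis, at the floor of its slot; y along the slot, z = axis. Grey disc 100 mm across, on the lid, 60 mm in front of the shell's centre; top 21 mm above the lid. Slot 38 mm wide, 16 mm deep, right across between two flat half-moon wings; floor 147 mm above the bench when shut. At 0 it runs along the centrifuge's y, locked along its x.
- lid_front (a point): Middle of the lid's front edge, on its top face, 264 mm in front of the hinge line. (A fingertip in the slot 25 to 35 mm off the lock's centre turns the lock by sweeping round its axis; it has play in the slot, so sweep on until the lock stops.)
- bottle_a: Loose reagent bottle, amber glass with a screw cap, 54 mm in diameter, 114 mm high, beside the centrifuge's left side; leave it. Origin: centre of its underside.
- bottle_b: Loose reagent bottle, amber glass with a screw cap, 54 mm in diameter, 114 mm high, beside the centrifuge's left side; leave it. Origin: centre of its underside.
- tube_rack: Loose white tube rack full of capped tubes, 120 x 70 mm, 93 mm high, beside the centrifuge's right side; leave it. Origin: centre of its underside.

How it is judged:
On the way, in this order (a step that is already met when the one before it is completed fails the run):
1. the lid is shut while the lock is still open (value of joint lid below 0.02 rad and value of joint lock below 0.5 rad), for 0.2 s.
2. the fingers turn the lock past half way with the lid shut (value of joint lid below 0.03 rad and value of joint lock above 0.8 rad and contact force between the fingers and lock above 0.5 N), for 0.05 s.
At the end, for the whole second after the job is handed in: The lid is shut (within 0.025 rad of flat) and the lock is turned to within 0.17 rad (10 degrees) of its locked stop and at rest; bottles and rack stand where they were (value of joint lid below 0.025 rad and value of joint lock above 1.4 rad and velocity of joint lock between -0.05 and 0.05 rad/s); the robot touches nothing.
It fails at once if the lid is lifted further open than it was (past 0.5 rad) (value of joint lid above 0.5 rad).
It fails at once if the lid or lock is forced (over 70 N) (contact force between any of the arm, the fingers and centrifuge above 70 N).
It fails at once if the first reagent bottle is shifted by more than 30 mm, lifted or tipped (distance of bottle_a from where it was at the start of the episode above 0.03 m or angle between bottle_a's own z axis and vertical above 0.35 rad).
It fails at once if the second reagent bottle is shifted by more than 30 mm, lifted or tipped (distance of bottle_b from where it was at the start of the episode above 0.03 m or angle between bottle_b's own z axis and vertical above 0.35 rad).
It fails at once if the tube rack is shifted by more than 30 mm, lifted or tipped (distance of tube_rack from where it was at the start of the episode above 0.03 m or angle between tube_rack's own z axis and vertical above 0.35 rad).
It also fails if it takes over 45 s, if anything falls off the work surface, if the arm or the gripper's body presses on something with over 40 N, if the wrist force passes 120 N, or if a joint passes its speed limit or range.

### The arm

A 6-joint arm with a two-finger parallel gripper is mounted at the origin on the work surface. World frame = base frame: x ahead of the robot, y to its left, z up, the work surface at z = 0. Lengths are in m, angles in rad, forces in N, time in s.
With the tool pointing down it reaches from about 0.3 to 0.875 m from the base axis. Payload 6.4 kg.
Tool frame: the origin (TCP) lies on the front face of the gripper's body, between the roots of the fingers; the fingertips stand 64 mm ahead of it and the grasp point (between the pads) lies 45 mm ahead of it; z points along the fingers, y is the direction in which the jaws open and shut (so a half turn about z gives the same grasp; the last joint's range is limited). The gripper opens to 88 mm and grips with 3 to 60 N. Pads are 18 mm wide; open, the fingers measure 123 mm over their backs; the gripper's body (75 mm by 187 mm) begins 45 mm behind the grasp point.
Start: joints at [-1.406, 0.181, 1.607, -0, 1.354, -0.206], TCP at [0.208, -0.536, 0.303] pointing down, gripper open.
Joint ranges: [-2.99, 2.99], [-0.89, 2.07], [0.3, 2.58], [-1.14, 4.28], [0, 2.63], [-3.12, 3.12]. Speed limits (rad/s): [2.57, 2.57, 3.01, 3.14, 3.14, 3.14].

### API

Orientations are given as a unit quaternion [w, x, y, z].
In Python, from workcell import * gives the robot as it stands. The module is installed in compiled form; this text tells all that it offers.
- The arm moves only by the tool carry_out, never from a script. Its argument "moves" is one flat list of numbers, 5 for each row, row after row: the shift along the tool's x, y, z in m, then the turn about the tool's z in degrees, then the opening, from 0 (shut) to 1 (fully open). In form: [tx, ty, tz, spin, fingers, tx, ty, tz, spin, fingers, ...]. A call has 1 to 5 rows; each row shifts and turns the pose as measured when the row begins, along the tool's axes as they then stand; what a row does not reach is not made up. A row lasts 1/8 s, in which the tool goes at most 62.5 mm and 10.7 degrees, less where a joint would pass 70% of its speed; a pose out of reach is approached as far as the arm can. A call is refused whole if a number of a shift passes 0.0625 or a number of a turn 10.7, either way. A call with a gripper value outside its range is refused whole. The fingers move at their own pace and stop on an object; "force" is the grip in N (left out, the last holds). Time passes only in rows, so rows that do not move let the fingers close. It gives the time, the measured TCP pose, the force and the opening at its end, in the units of the state.
- observe(): the state, without advancing time (a new reading comes with each control period).
- camera(name): name is "scene" or "side" or "wrist"; returns a dict with "image" (420x560x3 uint8, red, green, blue), "fx", "fy", "cx", "cy" (pixels), "R" (3x3) and "t" (3): a world point X has camera coordinates R X + t. Camera axes: x right, y down, z forward; pixel columns grow to the right and rows downward; lengths in m; the calibration is good to about 2 mm. A picture is of the moment at which its call begins. There is no depth.
- close_job(): hands the job in, once; it reports no verdict.
The state is a dict: "t": time; "q": joint angles; "qd": joint speeds; "joint_efforts": joint torques, N m; "tool_pos": TCP position; "eef_rot": TCP orientation; "ft_force": force on the tool from outside, world axes, zero at the start; "wrist_torque": the same for the moment, N m; "opening": finger opening in m.
Only numpy, scipy, OpenCV 4.12 (cv2) and the standard library are available. Lean on these libraries where they do the work, as an engineer would, in place of code of your own. Each camera call takes 0.05 s, during which the arm holds its last target. There are 200 camera calls.

## Working session

There is one attempt and no reset: what is moved stays moved. The work goes in short steps, Python scripts to look and compute and a tool call to move; the robot and the scene stay as the last step left them, time stands still between calls to the robot, and variables do not carry over. Pictures are saved under pics/ and viewed, about 8 in all and at most 12, crops included, and the job is handed in when it is done.

Besides the shell and the picture viewer there is one more tool, called after "Request:" as name(argument=value, ...) on one line, values as JSON. carry_out: Moves the arm, as the interface text tells. Its arguments: {"type":"object","properties":{"moves":{"type":"array"},"force":{"type":"number"}},"required":["moves"]}

```bash
mkdir -p pics; python3 - <<'E'
from workcell import *
import cv2,numpy as np
for n in ("scene","side"):
    c=camera(n); cv2.imwrite(f"pics/{n}0.png",c["image"][:,:,::-1])
    print(n,[round(c[k],1) for k in("fx","fy","cx","cy")],np.round(c["R"],4).tolist(),np.round(c["t"],4).tolist(), "pos",np.round(-c["R"].T@c["t"],3))
print(observe())
E
```

```text
scene [419.1, 419.1, 275.8, 210.5] [[0.96, -0.2798, -0.0085], [-0.2667, -0.905, -0.3314], [0.085, 0.3204, -0.9435]] [-0.5666, 0.2487, 0.908] pos [ 0.533 -0.224  0.934]
side [463.2, 463.2, 280.9, 209.9] [[0.8406, -0.5417, 0.001], [-0.5167, -0.8023, -0.2991], [0.1628, 0.2509, -0.9542]] [-0.5055, 0.3715, 0.8669] pos [ 0.476 -0.193  0.939]
{'t': 0.1, 'q': array([-1.40630673e+00,  1.81461543e-01,  1.60789211e+00, -2.80185153e-06,
        1.35381629e+00, -2.06284899e-01]), 'qd': array([ 0.00325574, -0.00288561, -0.0058642 , -0.00109527, -0.0001339 ,
       -0.00233764]), 'joint_efforts': array([ 5.09019446e-04, -4.34822631e+01, -3.42697692e+01,  7.02679181e-02,
        3.38584604e-02, -4.22548533e-05]), 'tool_pos': array([ 0.20830374, -0.53553198,  0.30191077]), 'eef_rot': array([-7.88500229e-04,  9.82864582e-01,  1.84327402e-01,  1.51120631e-05]), 'ft_force': array([-0.19388514, -0.22917378,  0.09523984]), 'wrist_torque': array([-0.00239856, -0.02742926,  0.03528865]), 'opening': 0.08794770055423008}
```

View pics/scene0.png

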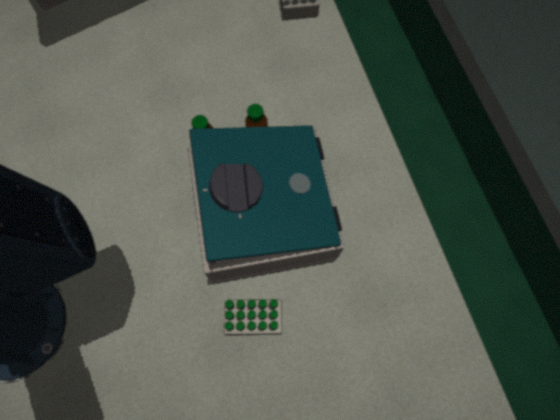

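View pics/side0.png

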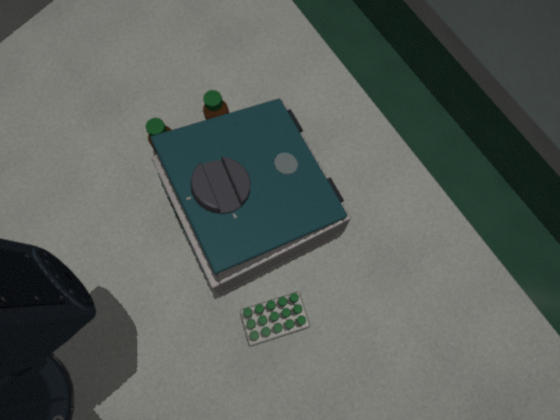

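Both views show the lid ajar (scene corners near (190,128), (313,126), (340,246), (207,259)) with the lock at about (236,187). I'll enlarge both crops to read the points more exactly.

```bash
python3 - <<'E'
import cv2,numpy as np
a=cv2.imread("pics/scene0.png")[105:285,170:360];b=cv2.imread("pics/side0.png")[85:295,135:365]
f=lambda i:cv2.convertScaleAbs(cv2.resize(i,None,fx=2*190/i.shape[1]*1.04,fy=2*190/i.shape[1]*1.04,interpolation=cv2.INTER_CUBIC),alpha=2.2)
def g(i,x0,y0):
    o=cv2.convertScaleAbs(cv2.resize(i,None,fx=s,fy=s,interpolation=cv2.INTER_CUBIC),alpha=2.0)
    for k in range(0,i.shape[1],20): cv2.putText(o,str(x0+k),(int(k*s),8),0,.3,(0,0,255));cv2.line(o,(int(k*s),10),(int(k*s),16),(0,0,255))
    for k in range(0,i.shape[0],20): cv2.putText(o,str(y0+k),(0,int(k*s)+4),0,.3,(0,0,255));cv2.line(o,(20,int(k*s)),(26,int(k*s)),(0,0,255))
    return o
s=3.1; cv2.imwrite("pics/a.png",g(a,170,105)); s=2.8;cv2.imwrite("pics/b.png",g(b,135,85))
E
```

```text
(no output)
```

View pics/a.png

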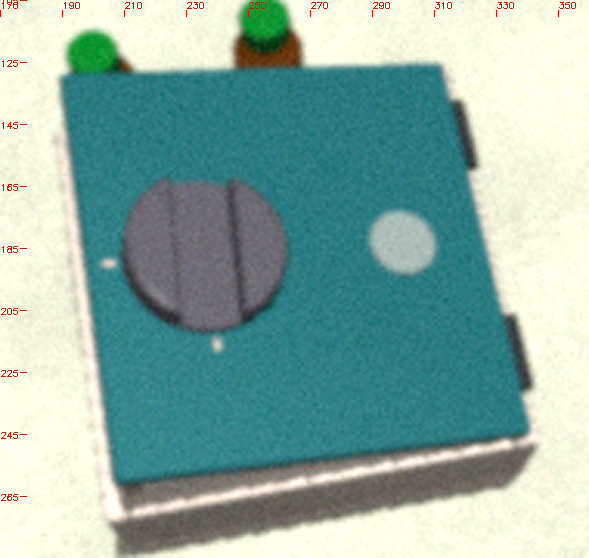

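View pics/b.png

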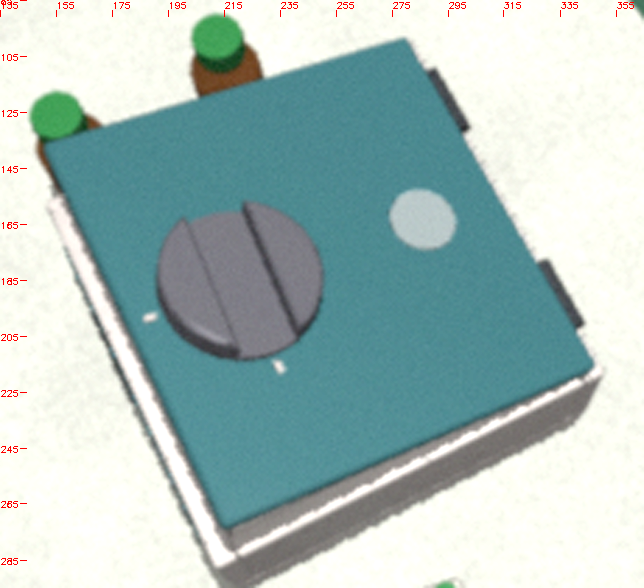

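```bash
cat > fit.py <<'E'
from workcell import *
import numpy as np
from scipy.optimize import least_squares
A=lambda u,v:(170+u/3.1,105+v/3.1); B=lambda u,v:(135+u/2.8,85+v/2.8)
c={n:camera(n) for n in("scene","side")}
def pts(p):
    x,y,w,l,k=p
    h=np.array([.132,0,.130])
    L=lambda P:np.array([[np.cos(l),0,np.sin(l)],[0,1,0],[-np.sin(l),0,np.cos(l)]])@(np.array(P)-h)+h
    def s(u,v):  # slot frame, lock turned clockwise k
        return L([-.06+np.cos(k)*u+np.sin(k)*v,-np.sin(k)*u+np.cos(k)*v,.163])
    Q=[L([-.132,.136,.142]),L([.132,.136,.142]),L([.132,-.136,.142]),L([-.132,-.136,.142]),
       np.array([-.14,-.14,.13]),s(-.019,.0462),s(-.019,-.0462),s(.019,.0462),s(.019,-.0462)]
    Z=np.array([[np.cos(w),-np.sin(w),0],[np.sin(w),np.cos(w),0],[0,0,1]])
    return np.array(Q)@Z.T+[x,y,0]
def proj(n,P):
    X=P@c[n]["R"].T+c[n]["t"]; return X[:,:2]/X[:,2:]*c[n]["fx"]+[c[n]["cx"],c[n]["cy"]]
obs={"scene":[A(62,76),A(441,66),A(529,430),A(119,484),A(110,520),A(169,179),A(178,318),A(236,180),A(246,315)],
"side":[B(44,145),B(407,38),B(595,370),B(227,528),B(220,564),B(184,219),B(238,349),B(248,204),B(299,333)]}
R=lambda p:np.concatenate([(proj(n,pts(p))-obs[n]).ravel() for n in obs])
r=least_squares(R,[.5,.1,0,.3,.1],loss="soft_l1")
print(np.round(r.x,4),"lock/lid rad; centrif xy yaw first");print(np.round(R(r.x).reshape(2,-1,2),1).tolist())
E
python3 fit.py
```

```text
[ 0.5902  0.0894 -0.0985  0.2265  0.0896] lock/lid rad; centrif xy yaw first
[[[-0.7, 0.3], [1.1, -2.2], [2.5, 0.5], [-1.2, 0.7], [-1.0, 0.7], [0.8, -0.3], [0.7, -0.3], [-1.2, -0.4], [-0.8, 0.4]], [[-0.2, 0.5], [0.6, -2.2], [2.5, -2.1], [-0.6, 1.1], [-0.8, 1.6], [1.2, -0.9], [0.3, 0.2], [-0.6, -0.9], [-0.0, -0.4]]]
```

The fit agrees with the picture to 1–2 px: lid 0.23 rad, lock 0.09 rad, and the shut slot near (0.531, 0.095). I'll hover above it with the jaws half open, so both fingers can go in the slot on either side of the axis.

Request:
carry_out(moves=[0,0,-0.04,0,0.48,0.044,-0.039,0,0,0.48,0.044,-0.039,0,0,0.48,0.044,-0.039,0,0,0.48,0.044,-0.039,0,0,0.48])

```text
t: 0.82
tool_pos: [0.3167, -0.3239, 0.3425]
eef_rot: [-0.001, 0.984, 0.181, 0.0]
ft_force: [0.6, -0.3, 0.2]
opening: 0.0426
```

Request:
carry_out(moves=[0.044,-0.039,0,0,0.48,0.044,-0.039,0,0,0.48,0.044,-0.039,0,0,0.48,0.044,-0.039,0,0,0.48,0.044,-0.039,0,0,0.48])

```text
t: 1.45
tool_pos: [0.4557, -0.0543, 0.3439]
eef_rot: [-0.0, 0.984, 0.18, 0.002]
ft_force: [1.4, -0.8, 0.4]
opening: 0.0426
```

Request:
carry_out(moves=[0,0,0,-10.7,0.48,0,0,0,-10.7,0.48,0,0,0,-10.7,0.48,0,0,0,-10.7,0.48,0,0,0,-10.7,0.48])

```text
t: 2.08
tool_pos: [0.4565, -0.048, 0.3432]
eef_rot: [-0.0, 0.795, 0.607, 0.002]
ft_force: [0.1, -0.3, -0.5]
opening: 0.0425
```

Request:
carry_out(moves=[0,0,0,-10.7,0.48,0,0,0,-10.7,0.48,0,0,0,-10.7,0.48,0,0,0,-10.7,0.48,0,0,0,-10.7,0.48])

```text
t: 2.7
tool_pos: [0.4559, -0.0477, 0.3424]
eef_rot: [-0.0, 0.435, 0.901, 0.001]
ft_force: [0.0, 0.7, -1.0]
opening: 0.0424
```

Request:
carry_out(moves=[0,0,0,-10.7,0.48,0,0,0,-10.7,0.48,0,0,0,-10.7,0.48,0,0,0,0,0.48])

```text
t: 3.2
tool_pos: [0.4554, -0.0475, 0.3418]
eef_rot: [-0.0, 0.169, 0.986, 0.002]
ft_force: [-0.8, 0.0, 0.1]
opening: 0.0419
```

Request:
carry_out(moves=[-0.0095,0.054,0,0,0.48,-0.0095,0.054,0,0,0.48,-0.0095,0.054,0,0,0.48,0,0,0,-8.6,0.48,0,0,0,0,0.48])

```text
t: 3.82
tool_pos: [0.5395, 0.099, 0.3417]
eef_rot: [0.0, 0.106, 0.994, 0.001]
ft_force: [0.8, -0.7, -0.7]
opening: 0.0424
```

```bash
python3 - <<'E'
from workcell import *
import cv2,numpy as np
w=camera("wrist")["image"]; s=camera("scene")["image"][105:285,170:360]
w=cv2.resize(w,(400,300)); s=cv2.resize(s,(380,360))
o=np.zeros((360,790,3),np.uint8); o[:300,:400]=w; o[:,410:]=s
cv2.imwrite("pics/w1.png",cv2.convertScaleAbs(o[:,:,::-1],alpha=1.8))
print(observe())
E
```

```text
{'t': 3.925, 'q': array([-0.0373461 ,  0.08892928,  1.62995668,  0.00248673,  1.42205807,
       -1.39536543]), 'qd': array([-0.01431537, -0.00948986,  0.00561111, -0.00296714,  0.00223534,
       -0.01771862]), 'joint_efforts': array([ 4.71495241e-01, -3.93401206e+01, -3.51655340e+01,  5.74882713e-02,
        5.92728518e-02, -4.20980956e-03]), 'tool_pos': array([0.53937913, 0.09833815, 0.3419171 ]), 'eef_rot': array([2.38708655e-04, 1.06370650e-01, 9.94325735e-01, 1.24913956e-03]), 'ft_force': array([ 0.60210931,  0.0920438 , -0.3430973 ]), 'wrist_torque': array([-0.01930675, -0.18308693,  0.03707349]), 'opening': 0.04237357169069087}
```

View pics/w1.png

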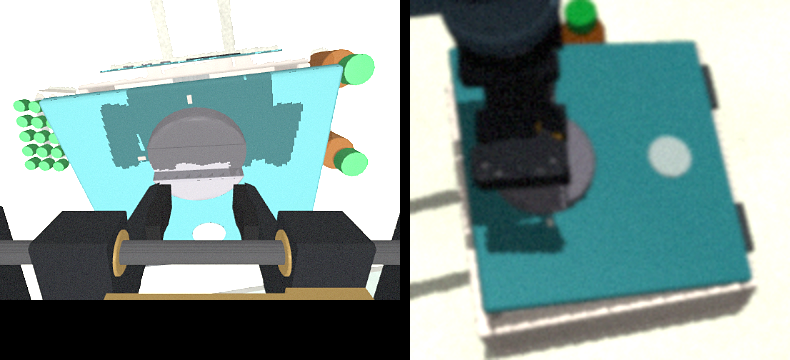

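The wrist view shows the fingers straddling the lock (about (197,155)), and the side lid edges are level with the fit. I'll overlay the fitted model on the wrist image to check the aim.

```bash
cat >> fit.py <<'E'
c["wrist"]=camera("wrist"); P=proj("wrist",pts(r.x))
im=cv2.convertScaleAbs(c["wrist"]["image"][:,:,::-1],alpha=1.0) if 0 else c["wrist"]["image"][:,:,::-1].copy()
import cv2
im=cv2.resize(im,None,fx=1.4,fy=1.4)[:460]
for p in P: cv2.drawMarker(im,tuple(int(round(1.4*v)) for v in p),(0,0,255),cv2.MARKER_CROSS,10,1)
cv2.imwrite("pics/w2.png",im)
E
python3 fit.py
```

```text
[ 0.5902  0.0894 -0.0985  0.2265  0.0896] lock/lid rad; centrif xy yaw first
[[[-0.7, 0.3], [1.1, -2.2], [2.5, 0.5], [-1.2, 0.7], [-1.0, 0.7], [0.8, -0.3], [0.7, -0.3], [-1.2, -0.4], [-0.8, 0.4]], [[-0.2, 0.5], [0.6, -2.2], [2.5, -2.1], [-0.6, 1.1], [-0.8, 1.6], [1.2, -0.9], [0.3, 0.2], [-0.6, -0.9], [-0.0, -0.4]]]
```

View pics/w2.png

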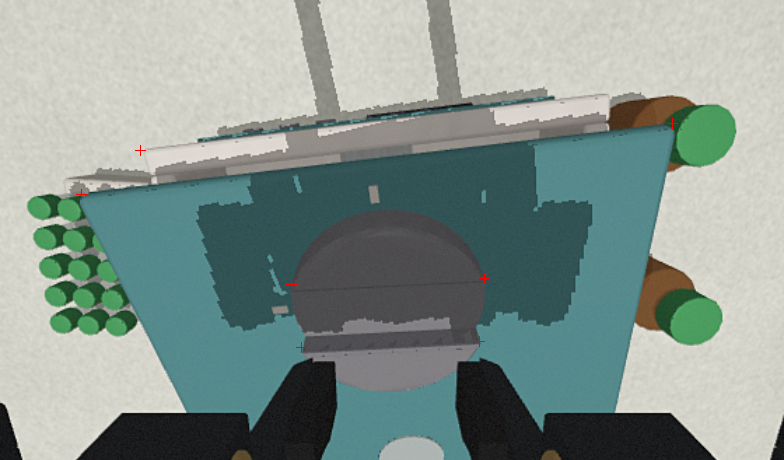

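Request:
carry_out(moves=[0.002,-0.004,0,-1.4,0.48,0,0,0.03,0,0.48,0,0,0.025,0,0.48,0,0,0,0,0.48])

```text
t: 4.58
tool_pos: [0.5364, 0.0919, 0.2875]
eef_rot: [0.002, 0.095, 0.995, 0.001]
ft_force: [0.7, -0.2, 0.3]
opening: 0.0424
```

Request:
carry_out(moves=[0,0.003,0.01,0,0.48,0,0,0.01,0,0.48,0,0,0.005,0,0.48,0,0,0,0,0.48])

```text
t: 5.08
tool_pos: [0.5382, 0.0947, 0.2636]
eef_rot: [0.004, 0.095, 0.995, 0.001]
ft_force: [-0.1, -0.5, 0.2]
opening: 0.0425
```

Request:
carry_out(moves=[0,0,0.004,0,0.48,0,0,0.004,0,0.48,0,0,0.004,0,0.48])

```text
t: 5.45
tool_pos: [0.5388, 0.0947, 0.2524]
eef_rot: [0.005, 0.095, 0.995, 0.001]
ft_force: [-0.5, 0.6, 2.5]
opening: 0.0426
```

Contact is at a tip height of 0.188 m, where 0.190 was predicted. I'll press on in small steps.

Request:
carry_out(moves=[0.001,0,0.005,0,0.48,0.001,0,0.005,0,0.48,0,0,0.005,0,0.48])

```text
t: 5.82
tool_pos: [0.5367, 0.0951, 0.2364]
eef_rot: [0.005, 0.095, 0.995, 0.001]
ft_force: [-2.0, 0.5, 2.3]
opening: 0.0428
```

Request:
carry_out(moves=[0.001,0,0.005,0,0.48,0.001,0,0.005,0,0.48,0,0,0.005,0,0.48])

```text
t: 6.2
tool_pos: [0.5346, 0.0954, 0.2201]
eef_rot: [0.004, 0.095, 0.995, 0.001]
ft_force: [-0.3, 0.1, 1.5]
opening: 0.0424
```

Request:
carry_out(moves=[0,0,0.004,0,0.48,0,0,0.003,0,0.48,0,0,0.002,0,0.48])

```text
t: 6.58
tool_pos: [0.5345, 0.0955, 0.2112]
eef_rot: [0.004, 0.095, 0.995, 0.001]
ft_force: [-9.1, 0.7, 21.9]
opening: 0.0423
```

Request:
carry_out(moves=[0,0,0.002,0,0.48])

```text
t: 6.7
tool_pos: [0.5345, 0.0955, 0.2112]
eef_rot: [0.004, 0.095, 0.995, 0.001]
ft_force: [-11.5, -0.5, 22.6]
opening: 0.0424
```

The lid is on its stop (TCP z 0.2112, 22 N). I'll back off 4 mm, centre over the axis and turn clockwise.

Request:
carry_out(moves=[0,0,-0.004,0,0.48,0.003,0,0,0,0.48,0,0,0,0,0.48])

```text
t: 7.08
tool_pos: [0.5319, 0.0962, 0.2155]
eef_rot: [0.005, 0.095, 0.995, 0.001]
ft_force: [0.1, 0.9, 0.1]
opening: 0.0424
```

Request:
carry_out(moves=[0,0,0,6,0.48,0,0,0,6,0.48,0,0,0,6,0.48,0,0,0,6,0.48])

```text
t: 7.58
tool_pos: [0.5295, 0.0976, 0.2136]
eef_rot: [0.001, 0.305, 0.952, 0.002]
ft_force: [-2.9, 2.8, 3.0]
opening: 0.0426
```

Request:
carry_out(moves=[-0.001,-0.001,-0.001,7,0.48,-0.001,0,0,7,0.48,0,0,0,7,0.48,0,0,0,7,0.48])

```text
t: 8.07
tool_pos: [0.5294, 0.0967, 0.2134]
eef_rot: [-0.001, 0.533, 0.846, 0.002]
ft_force: [-0.6, -2.2, 2.4]
opening: 0.0424
```

```bash
python3 - <<'E'
from workcell import *
o=observe(); print(o["wrist_torque"],o["ft_force"],o["q"][5])
E
```

```text
[-0.17791812 -0.08092826  0.20126163] [-0.59522615 -2.22135515  2.42118373] -0.491501528936699
```

Request:
carry_out(moves=[0,0,-0.001,7,0.48,0,0,0,7,0.48,0,0,0,7,0.48,0,0,0,7,0.48])

```text
t: 8.57
tool_pos: [0.5299, 0.0959, 0.2135]
eef_rot: [-0.001, 0.727, 0.687, 0.002]
ft_force: [-0.9, -1.0, 3.2]
opening: 0.0421
```

Request:
carry_out(moves=[0,0,-0.001,5,0.48,0,0,0,4,0.48])

```text
t: 8.82
tool_pos: [0.5298, 0.0956, 0.2136]
eef_rot: [-0.001, 0.78, 0.625, 0.001]
ft_force: [0.1, 0.8, 3.0]
opening: 0.0427
```

```bash
python3 - <<'E'
from workcell import *
o=observe(); print(o["wrist_torque"],o["ft_force"],o["q"][5])
E
```

```text
[-0.13630746  0.00881148  0.14895335] [0.08978492 0.76667259 3.01111338] 0.17531122342096306
```

Request:
carry_out(moves=[0,0,0,4,0.48,0,0,0,4,0.48])

```text
t: 9.07
tool_pos: [0.5299, 0.0954, 0.2136]
eef_rot: [-0.001, 0.823, 0.568, 0.001]
ft_force: [-1.7, -0.9, 4.0]
opening: 0.0422
```

```bash
python3 - <<'E'
from workcell import *
o=observe(); print(o["wrist_torque"],o["ft_force"],o["q"][5])
E
```

```text
[-0.11820953  0.16087978  0.14794924] [-1.65290233 -0.87619118  3.96721565] 0.31918107247503397
```

Request:
carry_out(moves=[0,0,0,3,0.48])

```text
t: 9.2
tool_pos: [0.5299, 0.0954, 0.2137]
eef_rot: [-0.0, 0.838, 0.546, 0.001]
ft_force: [-1.5, 0.5, 4.2]
opening: 0.0424
```

```bash
python3 - <<'E'
from workcell import *
o=observe(); print(o["wrist_torque"],o["ft_force"],o["q"][5])
E
```

```text
[0.04457784 0.18747488 2.70706961] [-1.50410945  0.53172811  4.19355539] 0.37094145942624257
```

The torque jumped to 2.7 N m, so the lock has hit its stop. I'll unload inside the slot's play, then lift out and away.

Request:
carry_out(moves=[0,0,0,-5,0.48,0,0,0,-6,0.48,0,0,0,0,0.48])

```text
t: 9.57
tool_pos: [0.5296, 0.0955, 0.2128]
eef_rot: [-0.001, 0.78, 0.626, 0.0]
ft_force: [0.1, 0.6, 0.3]
opening: 0.042
```

Request:
carry_out(moves=[0,0,-0.01,0,0.48,0,0,-0.02,0,0.48,0,0,-0.05,0,0.48,0,0,-0.06,0,0.48])

```text
t: 10.07
tool_pos: [0.5274, 0.0952, 0.3521]
eef_rot: [-0.004, 0.782, 0.623, -0.004]
ft_force: [1.7, -0.1, -0.5]
opening: 0.0423
```

```bash
python3 - <<'E'
from workcell import *
o=observe(); print(o["tool_pos"],o["eef_rot"],o["wrist_torque"],o["ft_force"])
import cv2,numpy as np
w=cv2.resize(camera("wrist")["image"],(400,300)); s=cv2.resize(camera("side")["image"][85:305,135:365],(390,373))
p=np.zeros((373,790,3),np.uint8); p[:300,:400]=w; p[:,400:]=s
cv2.imwrite("pics/e1.png",cv2.convertScaleAbs(p[:,:,::-1],alpha=1.2))
E
```

```text
[0.52740926 0.09521154 0.35206767] [-0.00433139  0.78216321  0.62304609 -0.00394017] [-0.05173937 -0.11897646 -0.03611552] [ 1.74271214 -0.09970826 -0.49310825]
```

View pics/e1.png

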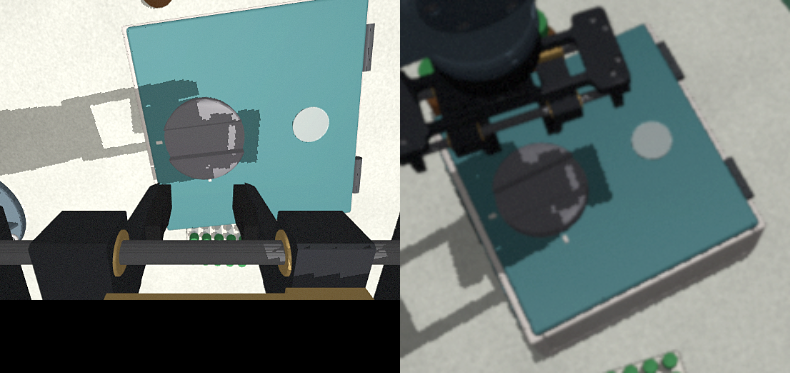

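The picture shows the lid flat and the slot parallel to the lid's side edges, so the lock is at its locked stop. The bottles and rack look as before where they're visible.

Request:
carry_out(moves=[0,0,0,0,0.48,0,0,0,0,0.48])

```text
t: 10.42
tool_pos: [0.5304, 0.0952, 0.3592]
eef_rot: [0.001, 0.783, 0.623, 0.002]
ft_force: [0.7, -0.3, -0.7]
opening: 0.0424
```

```bash
python3 -c "
from workcell import *
print(close_job())"
```

```text
the job is handed in; nothing more can be done
None
```

The lid is shut and the lock is turned to its locked stop. I handed the job in at about 10.4 s; no verdict was reported.

- **Shutting the lid:** I set both fingertips in the slot, either side of the lock's axis, instead of the single fingertip in the task text. I pressed the lid down to its stop, where the tips were at 147 mm as expected. The final push reached about 23 N at the wrist, more than the 3 to 8 N needed but below the 70 N limit.
- **Turning the lock:** I lifted the tips slightly off the slot floor and turned about 103° clockwise, including the play in the slot. At the stop the wrist torque jumped from 0.15 to 2.7 N m. That is roughly 45 N per finger by my estimate, so firmer than it needed to be but under the limit. I then backed off and lifted clear.
- **Last checks:** The final picture shows the lid flat and the slot parallel to the lid's side edges. The gripper was well clear, with wrist forces near zero.
- **Not fully checked:** The arm hid part of the bottles and only part of the rack was in view. I saw no change in them, and the arm never came near them, but I did not measure their positions again.

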